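Unlock the gym round timer and hold its dial at the third click

TASK

Get the round timer ready for class: first push the yellow lock slide fully home to its end stop at the green dot, then turn the red spring-return dial clockwise past its first two clicks to the third, at the three green dots. Finish while still holding the dial there with the gripper against its spring - do not let go - and leave the other things on the table and console undisturbed.

Things in the scene. Friction and masses are not known exactly. Their poses are not given: they have to be found in the camera images.
- console: Round-timer console fixed to the table: black and grey box, 220 (its x) x 300 (its y) x 60 mm high, flat top. Origin at the centre of its underside on the table; x points away from the robot at yaw 0, y to the left, z up. The lock slide is on the near part of the top, the red dial on the far right part.
- slide_grip (a point): Point in the yellow block of the lock slide, on its vertical centre line, 83 mm above the table (console top is at 60), 11 mm below the block's top. Block 30 mm (console x) x 20 (console y) x 32 high. Moves with the slide, axes as the console's: it slides to +y, from the red dot to the green dot. The panel is clear for 50 mm around its travel.
- lock_slide (a joint): Travel of the lock slide in m: 0 at the red-dot end (locked), 0.060 at its end stop by the green dot (unlocked). About 2 N of friction; it stays where it is left. Starts somewhere between 0 and 0.015. Inside the console it blocks the dial until about the last 5 mm of its travel.
- dial: The dial: black disc of 54 mm diameter, 8 mm thick, and on it a red bar grip 50 mm long (its x), 14 wide (its y), 34 high, white pointer on the +x half. Origin on the dial's vertical axis at the disc's underside, 61 mm above the table; bar top at 102 mm. At rest the bar lies along the console's x, pointer at +x (away from the robot at yaw 0). Turns clockwise from above.
- dial_grip (a point): Point to grip the bar: on the dial's axis, 90 mm above the table, 12 mm below the bar's top; axes as the bar's.
- dial_turn (a joint): Dial angle, rad: 0 at rest (white line), growing clockwise from above. Clicks at 0.37 (one yellow dot), 0.74 (two yellow), 1.11 (three green dots, each group in a line outward); dead stop at 1.18. Return spring 0.12 Nm at rest to 0.24 at the third click, plus up to about 0.1 Nm to get over each click; it always turns back to 0 when let go, from any click.
- peg_game: Bystander, loose: green triangular peg board about 130 mm across, 18 mm thick, with coloured golf tees standing to 48 mm. Origin at the centre of its underside. Not to be disturbed.
- water_bottle: Bystander, loose: clear water bottle with red label, 62 mm across, 190 mm tall. Origin at the centre of its underside. Not to be disturbed.
- dumbbell: Bystander, loose: small blue dumbbell lying on its side, 150 mm long, 55 mm high. Origin at the centre of its underside. Not to be disturbed.
- tape_roll: Bystander, loose: roll of white tape lying flat, 90 mm across, 25 mm high. Origin at the centre of its underside. Not to be disturbed.
- tee_cup: Bystander, loose: blue cup of golf tees, 72 mm across, about 86 mm tall. Origin at the centre of its underside. Not to be disturbed.
- stopwatch: Bystander, loose: yellow stopwatch lying flat, 58 mm across, 16 mm thick. Origin at the centre of its underside. Not to be disturbed.
- guard_case: Bystander, loose: green mouthguard case, 45 x 65 x 24 mm, lying on top of the console at the rear left, on its display. Origin at the centre of its underside. Not to be disturbed.

How it is judged:
On the way, in this order (a step that is already met when the one before it is completed fails the run):
1. the lock slide is at its end stop while the dial is still at rest (value of joint lock_slide above 0.055 m and value of joint dial_turn below 0.2 rad), for 0.2 s.
2. the dial is turned to the third click and held there by the gripper (value of joint lock_slide above 0.055 m and value of joint dial_turn above 1 rad and contact force between dial and the fingers above 1.5 N), for 0.5 s.
At the end, for the whole second after the job is handed in: The lock slide is within 5 mm of its end stop (joint above 0.055 m), the dial stands at the third click (joint above 1.0 rad), and the gripper's fingers are holding it there (contact force on the bar above 1.5 N). No bystander has moved more than 25 mm or been tipped (all of step 2); the arm keeps its last pose, push and grip.
It fails at once if a bystander is moved more than 25 mm or tipped more than about 20 degrees (distance of any of peg_game, water_bottle, dumbbell, tape_roll, tee_cup, stopwatch, guard_case from where it was at the start of the episode above 0.025 m or angle between any of peg_game, water_bottle, dumbbell, tape_roll, tee_cup, stopwatch, guard_case's own z axis and vertical above 0.35 rad).
It also fails if it takes over 43 s, if anything falls off the work surface, if the arm or the gripper's body presses on something with over 40 N, if the wrist force passes 120 N, or if a joint passes its speed limit or range.

ROBOT

A 7-joint arm with a two-finger parallel gripper is mounted at the origin on the work surface. World frame = base frame: x ahead of the robot, y to its left, z up, the work surface at z = 0. Lengths are in m, angles in rad, forces in N, time in s.
With the tool pointing down it reaches from about 0.4 to 0.9 m from the base axis. Payload 5.5 kg.
Tool frame: the origin (TCP) lies midway between the tips of the shut fingers; the grasp point (between the pads) lies 19 mm behind it (ctrl.tcp_to_grasp is the distance from the TCP to the grasp point, in m); z points along the fingers, y is the line along which they close (so a half turn about z gives the same grasp; the last joint's range is limited). The gripper opens to 92 mm and grips with 3 to 60 N. Pads are 19 mm wide; open, the fingers measure 130 mm over their backs; the gripper's body (75 mm by 190 mm) begins 47 mm behind the grasp point.
Start: joints at [1.566, 0.501, -0.427, 1.55, 0.221, 1.138, -0.21], TCP at [0.172, -0.627, 0.194] pointing down, gripper open.
Joint ranges: [-2.88, 2.88], [-0.31, 2.03], [-1.54, 1.56], [0.2, 2.42], [-1.41, 4.55], [0.19, 2.02], [-2.57, 2.57]. Speed limits (rad/s): [2.57, 2.57, 3.14, 3.14, 3.14, 3.14, 3.14].

INTERFACE

Orientations are given as a unit quaternion [x, y, z, w].
In Python, from workcell import ctrl gives the robot as it stands.
- The arm moves only by the shell command python3 -m jog 'ROWS' [FORCE]. ROWS is text: rows parted by semicolons, each of 7 numbers parted by spaces: the shift along the tool's x, y, z in mm, then the turn, a rotation vector about the tool's x, y, z in rad, then the opening in per cent of the stroke, from 0 (shut) to 100 (fully open). In form: dx dy dz wx wy wz gripper; .... A call has 1 to 10 rows; each row is the pose to reach, as a shift and turn from the pose commanded when the call began, along the tool's axes at that moment; what a row does not reach only later rows make up. A row lasts 1/10 s, in which the tool goes at most 50 mm and 8.59 degrees, less where a joint would pass 70% of its speed; a pose out of reach is approached as far as the arm can. A call with a gripper value outside its range is refused whole. The fingers move at their own pace and stop on an object; FORCE is the grip in N (left out, the last holds). Time passes only in rows, so rows that repeat a pose let the fingers close. It gives the time, the measured TCP pose, the force, the opening and the grip force at its end, in the units of the state.
- ctrl.get_state(): the state, without advancing time (a new reading comes with each control period).
- ctrl.read_camera(name): name is "side" or "top"; returns the picture (400x640x3 uint8, blue, green, red); there is no depth.
- ctrl.camera_info(name): a dict with "K" (3x3 intrinsics, pixels), "k1" (the pictures are not rectified: a ray, as slopes to the right and down, at radius r is drawn at 1 + k1 r^2 times it, then the intrinsics apply), "position" and "attitude" of the camera in the world. Camera axes: x right, y down, z forward; pixel columns grow to the right and rows downward; lengths in m; the calibration is good to about 2 mm. A picture is of the moment at which its call begins. camera_info takes no time and is no camera call.
- ctrl.finish_job(): hands the job in; it is judged then, once.
The state is a dict: "time_s": time; "qpos": joint angles; "joint_velocities": joint speeds; "effort": joint torques, N m; "eef_pos": TCP position; "eef_rot": TCP orientation; "force": force on the tool from outside, world axes, zero at the start; "wrist_torque": the same for the moment, N m; "finger_gap": opening from 0.0 (shut) to 1.0 (fully open); "finger_force": force on a finger pad.
Only numpy, scipy, OpenCV 4.12 (cv2) and the standard library are available. Lean on these libraries where they do the work, as an engineer would, in place of code of your own. Each camera call takes 0.05 s, during which the arm holds its last target. There are 200 camera calls.

## Working session

There is one attempt and no reset: what is moved stays moved. The work goes in short steps, Python scripts to look and compute and a shell command to move; the robot and the scene stay as the last step left them, time stands still between calls to the robot, and variables do not carry over. Pictures are saved under pics/ and viewed, at most 10 in all, crops included, and the job is handed in when it is done.

```bash
mkdir -p pics; ls; python3 - <<'E'
from workcell import ctrl
import cv2
for n in("top","side"):
    cv2.imwrite(f"pics/{n}0.png",ctrl.read_camera(n)); print(ctrl.camera_info(n))
print(ctrl.get_state(),ctrl.tcp_to_grasp)
E
```

```text
pics
{'K': array([[398.92814145,   0.        , 323.57567714],
       [  0.        , 398.92814145, 196.3015083 ],
       [  0.        ,   0.        ,   1.        ]]), 'k1': -0.04284966248323543, 'position': array([0.51237595, 0.00677466, 1.02111312]), 'attitude': array([-0.70639759,  0.70724102, -0.00963813,  0.02682725])}
{'K': array([[446.29358628,   0.        , 315.01217579],
       [  0.        , 446.29358628, 199.29764054],
       [  0.        ,   0.        ,   1.        ]]), 'k1': 0.014633172948698809, 'position': array([0.23955561, 0.69418219, 0.84768801]), 'attitude': array([-0.21260446,  0.90131765, -0.3691978 ,  0.07822291])}
{'time_s': 0.1, 'qpos': array([ 1.56618974,  0.50174503, -0.42678181,  1.55132038,  0.2207655 ,
        1.1382925 , -0.21031401]), 'joint_velocities': array([ 0.00102656, -0.00010731, -0.00072021, -0.00132966, -0.00077012,
        0.00105648, -0.00019394]), 'effort': array([-1.21526542e-02, -5.67876506e+01, -5.83852842e+00, -2.79914707e+01,
       -6.90791127e-02,  2.40890885e-02,  2.98614441e-05]), 'eef_pos': array([ 0.17178289, -0.62619108,  0.19319595]), 'eef_rot': array([ 9.91048486e-01,  1.33499643e-01, -7.43799725e-05, -8.58803400e-04]), 'force': array([ 0.48165484, -1.28438367,  0.39165607]), 'wrist_torque': array([-0.03311578,  0.03033703, -0.05556882]), 'finger_force': 0.0, 'finger_gap': 0.9961891207796528} 0.0188
```

View pics/top0.png

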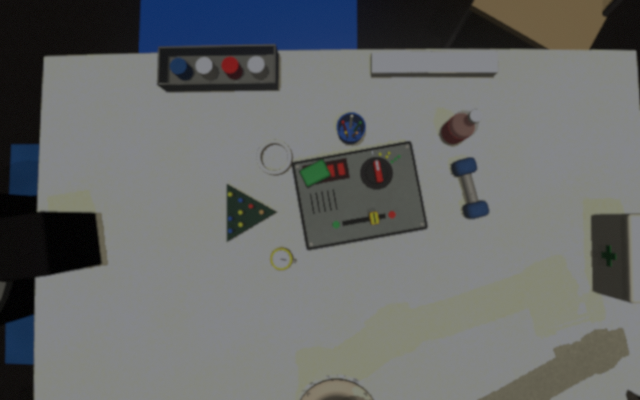

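View pics/side0.png

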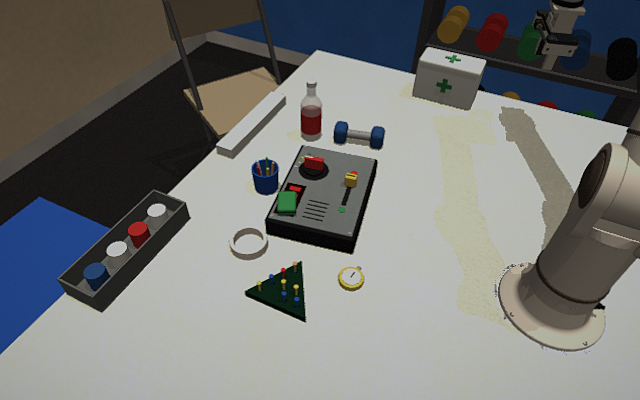

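The top view shows the console with corners near (293,163), (410,143), (427,228) and (308,248). The yellow slide block is at (375,217), between the green dot (336,224) and the red dot (392,214), and the red dial bar is at (377,172). In the side view the block is at (351,180) and the dial at (314,163). The bottle and dumbbell are to the right of the dial, and the cup is beyond the console.

```bash
cat > h.py <<'E'
import numpy as np,cv2
from scipy.spatial.transform import Rotation as R
from workcell import ctrl
def ray(n,p):
    c=ctrl.camera_info(n);K=c["K"]
    d=np.array([(p[0]-K[0,2])/K[0,0],(p[1]-K[1,2])/K[1,1]]);u=d.copy()
    for _ in range(20):u=d/(1+c["k1"]*(u@u))
    return np.array(c["position"]),R.from_quat(c["attitude"]).apply([*u,1])
def plane(n,p,z):
    o,d=ray(n,p);return o+d*(z-o[2])/d[2]
def tri(a,b):
    o,d=ray("top",a);q,e=ray("side",b)
    s=np.linalg.lstsq(np.c_[d,-e],q-o,rcond=None)[0]
    x,y=o+d*s[0],q+e*s[1];return (x+y)/2,np.linalg.norm(x-y)
def blob(img,box,lo,hi,lo2=None,hi2=None):
    x0,y0,x1,y1=box;h=cv2.cvtColor(img[y0:y1,x0:x1],cv2.COLOR_BGR2HSV)
    m=cv2.inRange(h,lo,hi)
    if lo2:m|=cv2.inRange(h,lo2,hi2)
    n,l,s,c=cv2.connectedComponentsWithStats(m)
    if n<2:return None
    i=1+np.argmax(s[1:,4]);pts=np.argwhere(l==i)[:,::-1]+[x0,y0]
    return c[i]+[x0,y0],s[i,4],cv2.minAreaRect(pts.astype(np.float32))
RED=((0,130,60),(10,255,255),(170,130,60),(180,255,255));YEL=((20,100,60),(35,255,255));GRN=((45,100,50),(80,255,255))
E
python3 - <<'E'
from h import *
t=cv2.imread("pics/top0.png");s=cv2.imread("pics/side0.png")
yt=blob(t,(340,200,395,232),*YEL);ys=blob(s,(335,165,365,195),*YEL)
rt=blob(t,(362,152,392,188),*RED);rs=blob(s,(300,150,330,175),*RED)
g=blob(t,(325,215,345,232),*GRN);r=blob(t,(386,205,400,222),*RED)
for b in(yt,ys,rt,rs,g,r):print(b)
print("yel tri",tri(yt[0],ys[0]),plane("top",yt[0],.092))
print("dial tri",tri(rt[0],rs[0]),plane("top",rt[0],.1))
G=plane("top",g[0],.06);Rr=plane("top",r[0],.06);print(G,Rr,np.linalg.norm(G-Rr),np.arctan2(*(G-Rr)[[1,0]])-np.pi/2)
C=np.array([plane("top",p,.06) for p in((293,163),(410,143),(427,228),(308,248))]);print(C,C.mean(0))
print([np.linalg.norm(C[i]-C[i-1]) for i in range(4)])
big=cv2.resize(t[135:255,285:435],(750,600),interpolation=2);cv2.imwrite("pics/c1.png",big)
E
```

```text
(array([373.77966102, 217.50847458]), np.int32(118), ((373.8823547363281, 217.52943420410156), (12.611851692199707, 9.701424598693848), 75.96376037597656))
(array([350.21768707, 179.76190476]), np.int32(147), ((350.12164306640625, 179.77027893066406), (11.672327995300293, 13.31631851196289), 9.462322235107422))
(array([378.1512605 , 173.33613445]), np.int32(119), ((377.9079895019531, 171.74400329589844), (20.929597854614258, 7.423746585845947), 79.69515228271484))
(array([313.73684211, 162.8277512 ]), np.int32(209), ((313.28216552734375, 162.67822265625), (18.607194900512695, 12.039950370788574), 5.7105937004089355))
(array([335.5625, 224.3125]), np.int32(32), ((335.5, 224.0), (6.0, 5.0), 90.0))
(array([391.42857143, 214.22857143]), np.int32(35), ((391.5, 214.0), (6.0, 5.0), 90.0))
yel tri (array([ 0.51114146, -0.08844747,  0.07828309]), np.float64(0.0006544405985249784)) [ 0.51085896 -0.08717981  0.092     ]
dial tri (array([ 0.61658442, -0.09804795,  0.08509413]), np.float64(0.0043669934604113995)) [ 0.61293327 -0.09719454  0.1       ]
[0.49455417 0.00135916 0.06      ] [ 0.51862085 -0.13278979  0.06      ] 0.13629066897771838 0.17751430171332605
[[ 0.6431641   0.10439724  0.06      ]
 [ 0.69099985 -0.17947702  0.06      ]
 [ 0.48551922 -0.21767614  0.06      ]
 [ 0.4377757   0.06762013  0.06      ]] [ 0.56436472 -0.05628395  0.06      ]
[np.float64(0.20865510056905318), np.float64(0.287876454951743), np.float64(0.20900110973743077), np.float64(0.2892635587862742)]
```

View pics/c1.png

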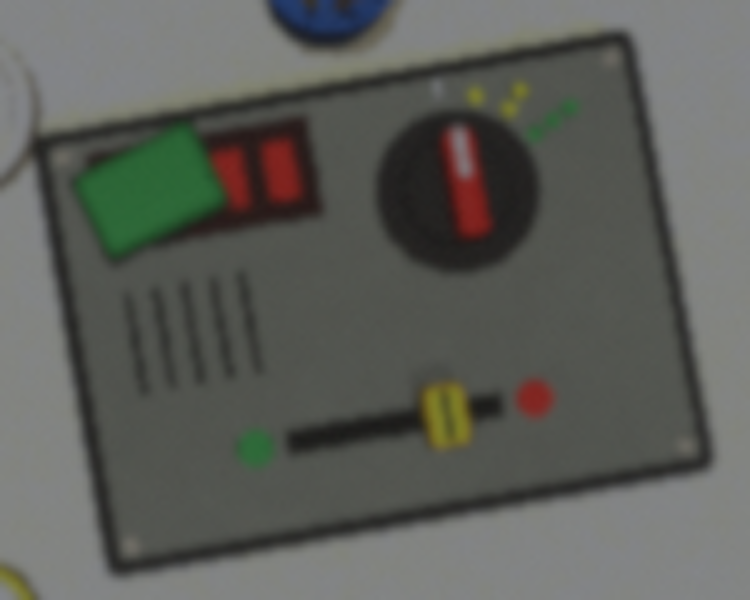

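The crop shows the block's top centre near (374,218), the disc centre near (377,173), and the bar's white pointer towards console +x. The console yaw is about 0.175 rad. Next I'll work out the tool shift to hover above the block.

```bash
cat >> h.py <<'E'
def delta(t,yaw):
    s=ctrl.get_state();r=R.from_quat(s["eef_rot"])
    g=R.from_euler("z",yaw)*R.from_euler("x",np.pi)
    print("shift",np.round(r.inv().apply(np.array(t)-s["eef_pos"])*1000,1),"turn",np.round((r.inv()*g).as_rotvec(),3),"t",s["time_s"],"q",s["qpos"].round(2))
E
python3 - <<'E'
from h import *
print(plane("top",(376.6,173),.069),plane("top",(378.2,171.6),.102),plane("top",(374.4,217.8),.094))
delta([.511,-.088,.15],.175)
E
```

```text
[ 0.61713478 -0.09699479  0.069     ] [ 0.61674286 -0.09711464  0.102     ] [ 0.51018623 -0.08840795  0.094     ]
shift [ 469.5 -429.2   44. ] turn [-0.002 -0.     0.093] t 0.1 q [ 1.57  0.5  -0.43  1.55  0.22  1.14 -0.21]
```

```bash
python3 -m jog '30 -27 0 0 0 0 100;64 -59 0 0 0 0.02 100;98 -90 0 0 0 0.02 100;132 -121 0 0 0 0.04 100;166 -152 0 0 0 0.04 100;200 -183 0 0 0 0.05 100;234 -214 0 0 0 0.06 100;268 -245 0 0 0 0.07 100;302 -276 0 0 0 0.08 100;336 -307 0 0 0 0.09 100' && python3 -c "
from h import *
delta([.511,-.088,.15],.175)"
```

```text
time_s: 1.1
eef_pos: [0.4152, -0.2402, 0.1941]
eef_rot: [0.996, 0.088, -0.0, 0.0]
force: [0.1, -1.4, 0.2]
finger_gap: 1.004
finger_force: 0.0
shift [ 121.1 -132.9   44. ] turn [0.    0.    0.002] t 1.1 q [ 1.05  0.22 -0.66  1.96  0.16  1.01 -1.07]
```

```bash
python3 -m jog '30 -33 5 0 0 0 100;60 -66 15 0 0 0 80;90 -100 30 0 0 0 70;112 -122 40 0 0 0 60;121 -132 44 0 0 0 60;121 -132 44 0 0 0 60;121 -132 44 0 0 0 60' && python3 - <<'E'
from h import *
delta([.511,-.088,.069-.0],.175)
t=ctrl.read_camera("top");s=ctrl.read_camera("side")
a=cv2.resize(t[120:270,250:450],(800,600));b=cv2.resize(s[90:260,260:460],(700,595))
cv2.imwrite("pics/s1.png",b)
E
```

```text
time_s: 1.8
eef_pos: [0.5099, -0.0909, 0.1498]
eef_rot: [0.996, 0.089, -0.001, 0.0]
force: [-0.3, -0.3, 0.2]
finger_gap: 0.608
finger_force: 0.0
shift [ 1.7 -2.7 80.8] turn [-0.     0.001  0.003] t 1.8 q [ 0.71  0.37 -0.71  1.92  0.29  0.96 -1.53]
```

View pics/s1.png

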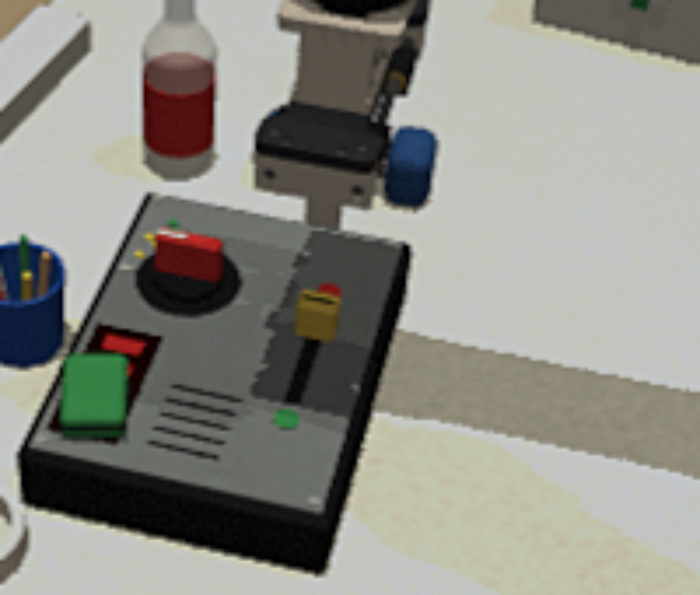

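The side crop shows one finger tip near (352,154), with the block below it at about (351,180). I'll check that this agrees with the reported pose.

```bash
python3 - <<'E'
from h import *
def proj(n,X):
    c=ctrl.camera_info(n);v=R.from_quat(c["attitude"]).inv().apply(np.array(X)-c["position"]);u=v[:2]/v[2];u=u*(1+c["k1"]*u@u);return c["K"][:2,:2]@u+c["K"][:2,2]
s=ctrl.get_state();p=s["eef_pos"];print(p)
for k in(-.03,0,.03):print(k,proj("side",p+np.array([-.17*k,k,0])),proj("top",p+np.array([-.17*k,k,0])))
t=ctrl.read_camera("top");cv2.imwrite("pics/t1.png",cv2.resize(t[110:270,260:460],(750,600)))
E
```

```text
[ 0.50996579 -0.09218261  0.15021589]
-0.03 [356.37559172 149.52921877] [392.58813166 215.59303322]
0 [353.57163307 157.19765057] [378.79538725 217.9576249 ]
0.03 [350.65965515 165.16215532] [365.00096043 220.31919506]
```

View pics/t1.png

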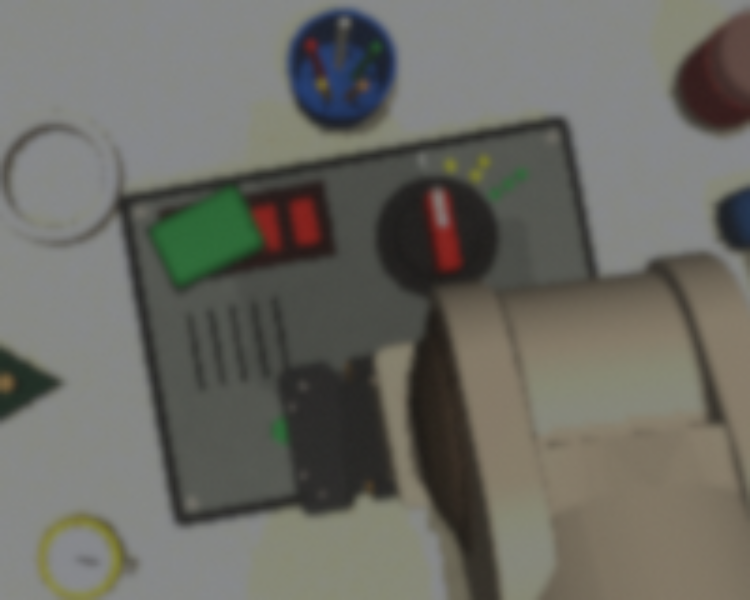

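```bash
python3 -m jog '1 -3 20 0 0 0 60;1 -3 40 0 0 0 60;1 -3 55 0 0 0 60;1 -3 65 0 0 0 60;1 -3 70 0 0 0 60;1 -3 70 0 0 0 60' && python3 - <<'E'
from h import *
delta([.511,-.088,.069],.175)
s=ctrl.read_camera("side");b=cv2.resize(s[110:230,280:430],(750,600),interpolation=2)
cv2.imwrite("pics/s2.png",b)
E
```

```text
time_s: 2.55
eef_pos: [0.5107, -0.0876, 0.0797]
eef_rot: [0.996, 0.089, -0.0, -0.0]
force: [-0.4, 0.1, 0.4]
finger_gap: 0.603
finger_force: 0.0
shift [ 0.3  0.5 10.7] turn [-0.     0.001  0.002] t 2.55 q [ 0.65  0.47 -0.66  1.97  0.38  0.83 -1.61]
```

View pics/s2.png

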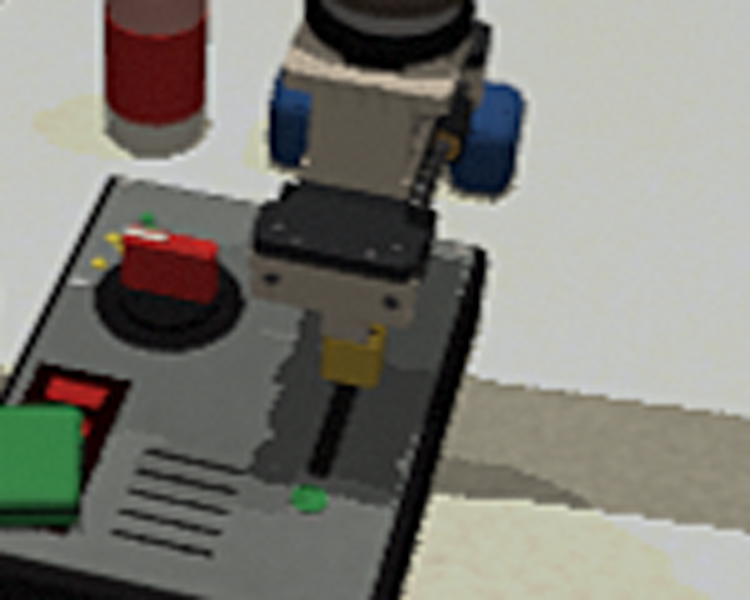

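The finger tip is on the near (+y) side of the block, at about (349,178), a little higher than nominal because open fingers recede. I'll go down and close gently.

```bash
python3 -m jog '0 0 4 0 0 0 60;0 0 9 0 0 0 60;0 0 10 0 0 0 45;0 0 10 0 0 0 30;0 0 10 0 0 0 20;0 0 10 0 0 0 10;0 0 10 0 0 0 10;0 0 10 0 0 0 10;0 0 10 0 0 0 10' 12
```

```text
time_s: 3.5
eef_pos: [0.5111, -0.0874, 0.0702]
eef_rot: [0.996, 0.089, 0.0, 0.0]
force: [-0.0, 0.2, -1.0]
finger_gap: 0.105
finger_force: 0.0
```

```bash
python3 - <<'E'
from h import *
s=ctrl.read_camera("side");b=cv2.resize(s[110:230,280:430],(750,600),interpolation=2)
cv2.imwrite("pics/s3.png",b)
E
```

```text
(no output)
```

View pics/s3.png

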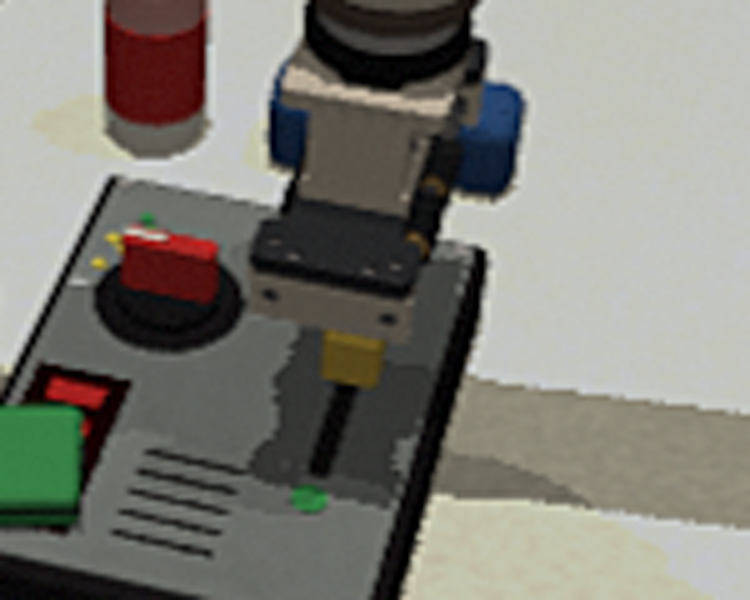

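The block's front face, around (351,182), is fully visible with no finger in front of it. The pads passed each other without touching, so the real tips may be higher than reported. I'll probe downward in small steps and watch the force.

```bash
for i in 1 2; do python3 -m jog '0 0 1 0 0 0 10;0 0 2 0 0 0 10;0 0 2 0 0 0 10' | egrep 'pos|force|gap'; done
```

```text
eef_pos: [0.5109, -0.0874, 0.0679]
force: [-0.5, 1.2, 0.2]
finger_gap: 0.1
finger_force: 0.0
eef_pos: [0.5109, -0.0874, 0.066]
force: [0.2, -0.0, 1.2]
finger_gap: 0.097
finger_force: 0.0
```

```bash
python3 - <<'E'
from h import *
p=np.array([.510,-.092,.150]);y=.175
ex=np.array([np.cos(y),np.sin(y),0]);ey=np.array([-np.sin(y),np.cos(y),0])
for nm,a,b in(("+x corner",(335.5,208.7),(333.4,132.9)),("-x corner",(342.7,246.5),(370,137.1)),("+x beige bottom",(335.5,208.7),(333.1,144)),("-x beige bottom",(342.7,246.5),(365.8,149))):
    X,e=tri(a,b);d=X-p;print(nm,X.round(3),"res",e.round(4),"rel",(d@ex).round(3),(d@ey).round(3),d[2].round(3))
E
```

```text
+x corner [0.527 0.003 0.281] res 0.0008 rel 0.033 0.09 0.131
-x corner [ 0.455 -0.012  0.286] res 0.0067 rel -0.04 0.089 0.136
+x beige bottom [0.527 0.002 0.251] res 0.002 rel 0.033 0.09 0.101
-x beige bottom [ 0.456 -0.011  0.255] res 0.0012 rel -0.039 0.089 0.105
```

The corners triangulate to the right sideways position (75 mm wide, 90 mm forward). The body is about 30 mm higher above the reported TCP than specified, so I'll keep probing down for the block top.

```bash
python3 -m jog '0 0 1 0 0 0 10;0 0 2 0 0 0 10;0 0 2 0 0 0 10' | egrep 'pos|force|gap';python3 -m jog '0 0 1 0 0 0 10;0 0 2 0 0 0 10;0 0 2 0 0 0 10' | egrep 'pos|force|gap'
```

```text
eef_pos: [0.5109, -0.0874, 0.064]
force: [-0.0, -0.1, -0.3]
finger_gap: 0.103
finger_force: 0.0
eef_pos: [0.5109, -0.0874, 0.062]
force: [-0.4, -0.8, -0.5]
finger_gap: 0.106
finger_force: 0.0
```

```bash
python3 - <<'E'
from h import *
p=np.array([.5107,-.0876,.0797]);y=.175
ey=np.array([-np.sin(y),np.cos(y),0])
o,d=ray("side",(349,178))
for k in(0,.028,.047):
    s=((p+k*ey-o)@ey)/(d@ey);print(k,(o+s*d).round(3))
E
```

```text
0 [ 0.515 -0.087  0.084]
0.028 [ 0.505 -0.06   0.11 ]
0.047 [ 0.499 -0.042  0.128]
```

```bash
for r in a b c; do echo; done; python3 -m jog '0 0 1 0 0 0 10;0 0 2 0 0 0 10;0 0 2 0 0 0 10' | egrep 'pos|force';python3 -m jog '0 0 1 0 0 0 10;0 0 2 0 0 0 10;0 0 2 0 0 0 10' | egrep 'pos|force'; python3 - <<'E'
from h import *
s=ctrl.read_camera("side");cv2.imwrite("pics/s4.png",cv2.resize(s[140:215,310:400],(720,600),interpolation=2))
E
```

```text
eef_pos: [0.5112, -0.0874, 0.0607]
force: [-1.5, 0.0, 6.4]
finger_force: 3.1
eef_pos: [0.5113, -0.0876, 0.0605]
force: [-8.4, 0.8, 24.3]
finger_force: 12.0
```

View pics/s4.png

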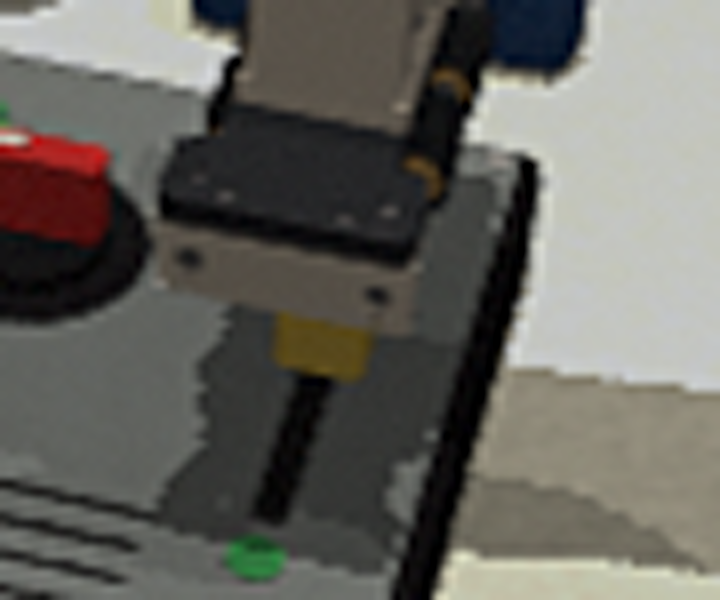

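This shows the block front at about (350,183), with the gripper directly over it. Contact at a reported z of 0.0607 is either the block top, with tips about 33 mm higher than reported, or the panel. I'll lift, open and lower past that height to see which.

```bash
python3 -m jog '0 0 -10 0 0 0 10;0 0 -18 0 0 0 60;0 0 -18 0 0 0 60;0 0 -18 0 0 0 60;0 0 -10 0 0 0 60;0 0 -3 0 0 0 60;0 0 0 0 0 0 60;0 0 2 0 0 0 60;0 0 2 0 0 0 60' 12| egrep 'pos|force|gap'; python3 -m jog '0 0 1 0 0 0 60;0 0 2 0 0 0 60;0 0 2 0 0 0 60' | egrep 'pos|force|gap'
```

```text
eef_pos: [0.5106, -0.0872, 0.0555]
force: [-0.2, 0.7, -0.2]
finger_gap: 0.598
finger_force: 0.0
eef_pos: [0.5111, -0.0874, 0.0542]
force: [-0.7, 0.6, 0.1]
finger_gap: 0.601
finger_force: 0.0
```

With the fingers open, the arm passes below that height without touching anything. The earlier contact was the block top at 94 mm, so the true tip height is the reported z plus about 33 mm. I'll go down another 17 mm and grip.

```bash
python3 -m jog '0 0 4 0 0 0 60;0 0 9 0 0 0 60;0 0 14 0 0 0 60;0 0 16 0 0 0 60;0 0 16 0 0 0 45;0 0 16 0 0 0 30;0 0 16 0 0 0 15;0 0 16 0 0 0 5;0 0 16 0 0 0 5;0 0 16 0 0 0 5' 12| egrep 'pos|force|gap'
```

```text
eef_pos: [0.5111, -0.0875, 0.0383]
force: [-0.1, -0.1, 1.0]
finger_gap: 0.215
finger_force: 12.0
```

The gap is 19.8 mm, so the block is held. It needs about 52 mm of travel, judging from the dots.

```bash
python3 -m jog '0 -6 0 0 0 0 5;0 -14 0 0 0 0 5;0 -22 0 0 0 0 5;0 -30 0 0 0 0 5;0 -38 0 0 0 0 5;0 -44 0 0 0 0 5;0 -48 0 0 0 0 5;0 -48 0 0 0 0 5' 25| egrep 'pos|force|gap';python3 -m jog '0 -2 0 0 0 0 5;0 -4 0 0 0 0 5;0 -4 0 0 0 0 5' | egrep 'pos|force|gap'
```

```text
eef_pos: [0.5024, -0.0386, 0.0382]
force: [0.2, 2.3, 4.4]
finger_gap: 0.213
finger_force: 25.0
eef_pos: [0.502, -0.0363, 0.0382]
force: [0.2, -1.8, 3.9]
finger_gap: 0.219
finger_force: 25.0
```

```bash
python3 -m jog '0 -2 0 0 0 0 5;0 -3 0 0 0 0 5;0 -3 0 0 0 0 5' | egrep 'pos|force|gap';python3 -m jog '0 -2 0 0 0 0 5;0 -3 0 0 0 0 5;0 -3 0 0 0 0 5' | egrep 'pos|force|gap'
```

```text
eef_pos: [0.502, -0.0363, 0.0383]
force: [1.7, -8.2, 2.9]
finger_gap: 0.212
finger_force: 25.0
eef_pos: [0.502, -0.0363, 0.0383]
force: [3.7, -14.2, 1.3]
finger_gap: 0.216
finger_force: 25.0
```

The end stop is reached: force is rising with no further motion after 52 mm, as predicted. Now I'll release, lift and measure the dial.

```bash
python3 -m jog '0 5 0 0 0 0 5;0 6 0 0 0 0 60;0 6 0 0 0 0 60;0 6 0 0 0 0 60;0 6 -20 0 0 0 60;0 6 -50 0 0 0 60;0 6 -70 0 0 0 60;0 6 -70 0 0 0 60' | egrep 'pos|force|gap'; python3 - <<'E'
from h import *
t=ctrl.read_camera("top");s=ctrl.read_camera("side")
print(blob(s,(325,170,370,225),*YEL))
rt=blob(t,(355,145,395,190),*RED);rs=blob(s,(295,145,332,178),*RED);print(rt,rs)
delta([.617,-.097,.105],.175)
E
```

```text
eef_pos: [0.5038, -0.0355, 0.1105]
force: [0.2, 0.4, -1.0]
finger_gap: 0.601
finger_force: 0.0
(array([345.39873418, 193.86075949]), np.int32(158), ((345.41998291015625, 193.55999755859375), (12.303658485412598, 14.000716209411621), 8.130102157592773))
(array([378.0661157 , 173.15702479]), np.int32(121), ((377.85845947265625, 171.7452850341797), (20.947463989257812, 7.432971000671387), 79.3803482055664)) (array([313.6047619 , 162.81428571]), np.int32(210), ((313.26220703125, 162.64024353027344), (18.552499771118164, 12.03703784942627), 6.340190887451172))
shift [102.8  80.5   3. ] turn [ 0.    -0.     0.003] t 10.2 q [ 0.6   0.4  -0.7   1.99  0.34  0.87 -1.67]
```

The slide has moved to side-view pixel (345,194) and the dial hasn't moved. Joint 7 decreases with clockwise turns and would run out of range, so I'll flip the gripper half a turn counter-clockwise while moving over the dial.

```bash
python3 -m jog '10 8 0 0 0 -0.14 60;20 16 0 0 0 -0.28 60;30 24 0 0 0 -0.42 60;42 33 0 0 0 -0.56 60;54 42 0 0 0 -0.7 60;66 51 0 0 0 -0.84 60;78 60 0 0 0 -0.98 60;90 70 0 0 0 -1.12 60;100 78 0 0 0 -1.26 60;103 80 0 0 0 -1.4 60' | egrep 'pos|rot'
python3 -m jog '0 0 0 0 0 -0.14 60;0 0 0 0 0 -0.28 60;0 0 0 0 0 -0.42 60;0 0 0 0 0 -0.56 60;0 0 0 0 0 -0.7 60;0 0 0 0 0 -0.84 60;0 0 0 0 0 -0.98 60;0 0 0 0 0 -1.12 60;0 0 0 0 0 -1.26 60;0 0 0 0 0 -1.4 60' | egrep 'pos|rot'
python3 -c "
from h import *
delta([.617,-.097,.11],.175+np.pi)"
```

```text
eef_pos: [0.6172, -0.0974, 0.1059]
eef_rot: [0.703, 0.711, -0.0, -0.001]
eef_pos: [0.6162, -0.0961, 0.1061]
eef_rot: [0.079, 0.997, 0.0, -0.001]
shift [-0.9 -0.7 -3.9] turn [ 0.001 -0.003 -0.332] t 12.2 q [ 0.89  0.87 -1.21  1.68  0.86  1.23  0.89]
```

```bash
python3 -m jog '0 0 0 0 0 -0.14 60;0 0 0 0 0 -0.28 60;-1 -1 0 0 0 -0.33 60;-1 -1 0 0 0 -0.33 60' | egrep 'pos|rot'; python3 - <<'E'
from h import *
delta([.617,-.097,.043],.175+np.pi)
s=ctrl.read_camera("side");t=ctrl.read_camera("top")
a=cv2.resize(s[90:240,260:420],(400,375));b=cv2.resize(t[90:260,290:470],(397,375))
cv2.imwrite("pics/s5.png",np.hstack([a,b]))
E
```

```text
eef_pos: [0.6172, -0.0974, 0.1061]
eef_rot: [-0.083, 0.997, 0.001, -0.001]
shift [-0.   0.3 63.1] turn [ 0.002 -0.002 -0.008] t 12.6 q [ 0.91  0.92 -1.26  1.67  0.91  1.26  1.19]
```

View pics/s5.png

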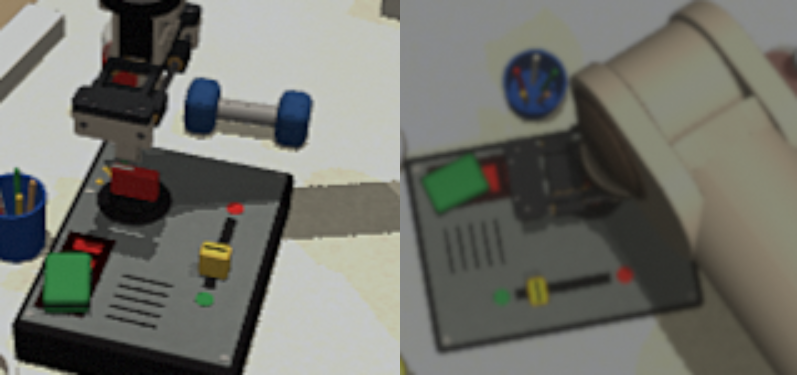

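The slide block sits at the green end, the gripper is above the red bar, and the bystanders are in place. Now I'll lower onto the bar and grip.

```bash
python3 -m jog '0 0 12 0 0 0 60;0 0 30 0 0 0 60;0 0 42 0 0 0 60;0 0 42 0 0 0 60' | egrep 'pos|force'; python3 -m jog '0 0 10 0 0 0 60;0 0 18 0 0 0 60;0 0 21 0 0 0 60;0 0 21 0 0 0 40;0 0 21 0 0 0 25;0 0 21 0 0 0 10;0 0 21 0 0 0 3;0 0 21 0 0 0 3;0 0 21 0 0 0 3' 30| egrep 'pos|rot|force|gap'
```

```text
eef_pos: [0.6161, -0.0982, 0.063]
force: [0.2, 0.2, 0.3]
finger_force: 0.0
eef_pos: [0.6181, -0.0968, 0.0454]
eef_rot: [-0.083, 0.997, 0.001, 0.0]
force: [0.5, 0.2, -0.6]
finger_gap: 0.148
finger_force: 30.0
```

The gap is 13.6 mm, which matches the 14 mm bar. Next I'll turn clockwise in stages.

```bash
python3 -m jog '0 0 0 0 0 0 3;0 0 0 0 0 0.1 3;0 0 0 0 0 0.2 3;0 0 0 0 0 0.3 3;0 0 0 0 0 0.4 3;0 0 0 0 0 0.5 3;0 0 0 0 0 0.5 3' 50| egrep 'pos|rot|force|gap'; python3 -c "
from h import *
s=ctrl.get_state();print(s['wrist_torque'],s['qpos'].round(2))"
```

```text
eef_pos: [0.6182, -0.0958, 0.0454]
eef_rot: [0.166, 0.986, 0.001, 0.0]
force: [0.4, 6.1, 0.4]
finger_gap: 0.152
finger_force: 50.0
[ 1.18477354 -0.22510242  0.17090644] [ 0.85  0.92 -1.12  1.71  0.91  1.13  0.68]
```

```bash
python3 -m jog '0 0 0 0 0 0.1 3;0 0 0 0 0 0.2 3;0 0 0 0 0 0.3 3;0 0 0 0 0 0.4 3;0 0 0 0 0 0.5 3;0 0 0 0 0 0.6 3;0 0 0 0 0 0.65 3;0 0 0 0 0 0.65 3;0 0 0 0 0 0.65 3' 55| egrep 'pos|rot|force|gap'; python3 - <<'E'
from h import *
s=ctrl.get_state();print(s['wrist_torque'],s['qpos'].round(2),R.from_quat(s["eef_rot"]).apply([-1,0,0]),s["time_s"])
s=ctrl.read_camera("side");t=ctrl.read_camera("top")
a=cv2.resize(s[110:230,270:390],(400,400),interpolation=2);b=cv2.resize(t[90:260,290:460],(400,400))
cv2.imwrite("pics/s6.png",np.hstack([a,b]))
E
```

```text
eef_pos: [0.6191, -0.0947, 0.0454]
eef_rot: [0.47, 0.883, 0.002, 0.0]
force: [1.8, 6.4, -1.6]
finger_gap: 0.144
finger_force: 55.0
[ 1.44743445 -0.59638072  0.27970101] [ 0.79  0.85 -1.01  1.71  0.81  1.06  0.1 ] [ 0.55857316 -0.82945333 -0.00178922] 15.6
```

View pics/s6.png

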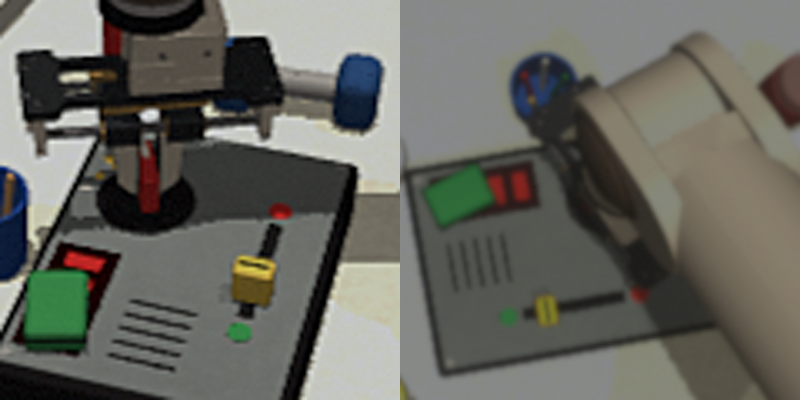

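The side view shows the bar end-on between the fingers near (315,160), turned well round, and the slide still at the green end. The tool has turned 1.15 rad and the wrist torque is 0.28 Nm, which fits the third-click spring. I'll hold, then hand in.

```bash
python3 -m jog '0 0 0 0 0 0 3;0 0 0 0 0 0 3;0 0 0 0 0 0 3;0 0 0 0 0 0 3;0 0 0 0 0 0 3;0 0 0 0 0 0 3;0 0 0 0 0 0 3;0 0 0 0 0 0 3' 55| egrep 'pos|rot|force|gap'; python3 -c "
from workcell import ctrl
print(ctrl.get_state()['wrist_torque']);print(ctrl.finish_job())"
```

```text
eef_pos: [0.6191, -0.0947, 0.0454]
eef_rot: [0.47, 0.883, 0.002, 0.0]
force: [2.1, 7.5, -2.2]
finger_gap: 0.148
finger_force: 55.0
[ 1.36339729 -0.57394986  0.22931747]
the job is handed in; nothing more can be done
None
```

I pushed the lock slide to its end stop, turned the dial about 1.15 rad to the third click, and handed the job in with the gripper still holding it at 55 N; no bystander appeared to move, and no verdict came back.

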